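Ready the seed carousel for sowing

ROBOT

A 6-joint arm with a two-finger parallel gripper is mounted at the origin on the work surface. World frame = base frame: x ahead of the robot, y to its left, z up, the work surface at z = 0. Lengths are in mm, angles in rad, forces in N, time in s.
With the tool pointing down it reaches from about 400 to 925 mm from the base axis. Payload 12.5 kg.
Tool frame: the origin (TCP) lies between the finger pads, 19 mm behind the fingertips; this is the grasp point; z points along the fingers, y is the line along which they close (so a half turn about z gives the same grasp; the last joint's range is limited). The gripper opens to 95 mm and grips with 3 to 60 N. Pads are 20 mm wide; open, the fingers measure 119 mm over their backs; the gripper's body (75 mm by 180 mm) begins 59 mm behind the grasp point.
Start: joints at [-1.268, 0.491, 1.559, -0, 1.092, -0.106], TCP at [248.466, -573.506, 233.461] pointing down, gripper open.
Joint ranges: [-3.1, 3.1], [-0.84, 2.19], [0.05, 2.79], [-1.13, 4.28], [0.06, 2.93], [-2.69, 2.69]. Speed limits (rad/s): [2.22, 2.22, 2.79, 3.14, 3.14, 3.14].

INTERFACE

Orientations are given as [roll, pitch, yaw] about the fixed x, y, z axes, in that order (R = Rz(yaw) Ry(pitch) Rx(roll)).
In Python, from cell import state, imaging, env, spot_in, mark_of gives the robot as it stands. The module is installed in compiled form; this text tells all that it offers.
- The arm moves only by the tool step_arm, never from a script. Its argument "increments" is a list of rows, each an object with "slide": the shift along the tool's x, y, z in m, a list of three; "roll": the turn about the tool's z in rad. A call has 1 to 5 rows; each row is the pose to reach, as a shift and turn from the pose commanded when the call began, along the tool's axes at that moment; what a row does not reach only later rows make up. A row lasts 1/8 s, in which the tool goes at most 62.5 mm and 10.7 degrees, less where a joint would pass 70% of its speed; a pose out of reach is approached as far as the arm can. A call with a gripper value outside its range is refused whole. "fingers" is the opening, from 0 (shut) to 1 (fully open), set as the call begins (left out, the last holds). The fingers move at their own pace and stop on an object; the grip force is fixed at half the most. Time passes only in rows, so rows that repeat a pose let the fingers close. It gives the time, the measured TCP pose, the force, the opening and the grip force at its end, in the units of the state.
- state(): the state, without advancing time (a new reading comes with each control period).
- imaging.read_camera(name): name is "scene" or "top"; returns a dict with "color" (420x560x3 uint8, red, green, blue), "z_map" (420x560 float32, mm along the optical axis (not along the pixel's ray), 0 where there is no reading), "intrinsics" (3x3 intrinsics, pixels), "camera_from_world" (4x4, takes a point from world to camera coordinates). Camera axes: x right, y up, looking along -z (the intrinsics and any distortion apply to the point x, -y, -z); pixel columns grow to the right and rows downward; lengths in mm; the calibration is good to about 2 mm. A picture is of the moment at which its call begins.
- env.job_done(): hands the job in; it is judged then, once.
Trained networks look in the newest picture that a camera, given by its name, has taken for a name from the list of things; names that differ only in an ending like _2 or _b are one class to them, and where a whole thing is asked for, a point or a joint stands for the part that bears it (a point fixed in the world has none). Each returns a list of dicts, best first, with "confidence" (0 to 1); they miss things now and then, are a little off and sometimes report something else, mostly with a low value. They report only what shows in the picture. A call takes as long as a camera call. They do not tell look-alikes from the thing itself.
- spot_in(camera, target): "bbox" ([left, top, right, bottom] in pixels, round what is visible of it).
- mark_of(camera, target): "uv" ([column, row] in pixels: a listed point, or the origin of a listed thing).
The state is a dict: "t": time; "joints": joint angles; "qvel": joint speeds; "tau": joint torques, N m; "eef_pos": TCP position; "tcp_rot": TCP orientation; "ft_force": force on the tool from outside, world axes, zero at the start; "moment": the same for the moment, N m; "opening": opening from 0.0 (shut) to 1.0 (fully open); "grip_force": force on a finger pad.
Only numpy, scipy, OpenCV 4.12 (cv2) and the standard library are available. Lean on these libraries where they do the work, as an engineer would, in place of code of your own. Each camera call takes 0.05 s, during which the arm holds its last target. There are 200 camera calls.

TASK

Get ready to sow: first stand the small straight-sided celadon pot upright inside the ring inlaid on the front of the carousel's board, setting it down rather than dropping it, and let go of it. Then take the carousel by the square wooden grip at its centre, turn it until the squat jar with the ball knob faces straight to the front, in line with the pot, and finish with the gripper still closed on the wooden grip, holding the carousel still. Leave the pot standing in the ring and do not shift the other things on the counter.

Things in the scene. Friction and masses are not known exactly. Their poses are not given: they have to be found in the camera images.
- pot: Small empty celadon (grey-green glazed) pot, straight-sided and round, 58 mm across (54 at the very foot), 55 mm high, wall 4 mm, about 0.16 kg, upright on the counter at the start. Origin at the centre of its underside, z up. It stands to the left or right of the carousel, with the larger tapered clay pot across from it.
- stand: Fixed wooden board that carries the carousel: 300 mm along its x, 130 mm wide, 8 mm thick; origin on the counter (z = 0), straight under the carousel's axis. Its -x is the FRONT, roughly towards the robot; the board reaches 245 mm in front of the axis and 55 mm behind it. Its place and yaw vary.
- mark (a point): Centre of the inlaid round ring on the board's front part, at the board's upper surface (8 mm above the counter), 185 mm in front of the carousel's axis. The ring is 94 mm in outer and 86 mm in inner diameter, flat, no step; its clear middle is the marked spot.
- carousel: Wooden disc 230 mm across, 10 mm thick; origin on its axis, 21 mm above the counter, z up; -x points to the squat jar, which faces front when this -x and the stand's agree. Turns endlessly, light friction (0.06 N m), stays where left. Four fixed glass jars 90 degrees apart, 74 mm from the axis: the squat one, three slim ones 49 mm across, lid tops 113 mm above the counter.
- squat_jar (a point): Top of the ball knob on the lid of the squat jar, the one that must face front: 70 mm across, lid at 73 mm and knob top at 90 mm above the counter, 74 mm from the carousel's axis. It is the only wide, low jar and the only one with a ball knob. It moves with the carousel.
- grip_top (a point): Centre of the top face of the square wooden grip on the carousel's axis: 30 x 30 mm, 50 mm tall, from 131 to 181 mm above the counter, turning with the carousel, faces square to the carousel's x and y. The tall jars' lids (tops at 113 mm) reach to 49 mm from the axis: keep fingertips above 118 mm.
- clay_pot: Tapered terracotta plant pot, 84 mm across its thick rim, 52 mm at the foot, 85 mm high; bystander, to be left alone. Origin at the centre of its underside, z up. 
- saucer: Empty terracotta saucer, 112 mm across, 18 mm high; bystander, to be left alone. Origin at the centre of its underside, z up. 
- sieve: Round aluminium garden sieve, 160 mm across, 45 mm high; bystander, to be left alone. Origin at the centre of its underside, z up. 
- tamper: Wooden soil tamper standing on its 60 mm disc, 95 mm high; bystander, to be left alone. Origin at the centre of its underside, z up. 
- twine: Spool of garden twine standing upright, 64 mm across, 64 mm high; bystander, to be left alone. Origin at the centre of its underside, z up. 
- sprayer: Grey plastic bottle, 68 mm across, 170 mm high; bystander, to be left alone. Origin at the centre of its underside, z up. 
There are look-alikes about, which are no part of the job. Of the things like the pot, leave any that is blue; of the rest the larger one is meant.

How it is judged (in metres and radians):
On the way, in this order (a step that is already met when the one before it is completed fails the run):
1. the celadon pot stands upright inside the ring, let go (horizontal distance between pot and mark below 0.016 m and z of pot in the frame of stand between 0.004 and 0.012 m and angle between pot's own z axis and vertical below 0.12 rad and contact force between the fingers and pot below 0.1 N and linear speed of pot below 0.03 m/s), for 0.3 s.
2. the squat jar faces front and the gripper holds the wooden grip still (x of squat_jar in the frame of stand below 0 m and y of squat_jar in the frame of stand between -0.008 and 0.008 m and angular speed of carousel below 0.06 rad/s and contact force between the fingers and carousel above 4 N and distance between the grasp point and grip_top below 0.045 m), for 0.2 s.
At the end, for the whole second after the job is handed in: Pot upright on the board, untouched, within 16 mm of the ring's centre; squat jar at the front, within 8 mm (6 degrees) sideways of the board's front line; carousel still; fingers press the wooden grip with over 4 N, TCP within 45 mm of its top (all of step 1 and all of step 2); the arm keeps its last pose, push and grip.
It fails at once if the pot is dropped: falling free more than about 2 cm above where it stands (contact force between the fingers and pot below 0.05 N and height (world z) of pot above 0.025 m and linear speed of pot above 0.25 m/s).
It fails at once if a bystander is shifted by more than 20 mm (distance of any of clay_pot, saucer, sieve, tamper, twine, sprayer from where it was at the start of the episode above 0.02 m).
It also fails if it takes over 54 s, if anything falls off the work surface, if the arm or the gripper's body presses on something with over 40 N, if the wrist force passes 120 N, or if a joint passes its speed limit or range.

## Working session

There is one attempt and no reset: what is moved stays moved. The work goes in short steps, Python scripts to look and compute and a tool call to move; the robot and the scene stay as the last step left them, time stands still between calls to the robot, and variables do not carry over. Pictures are saved under pics/ and viewed, at most 10 in all, crops included, and the job is handed in when it is done.

Besides the shell and the picture viewer there is one more tool, called after "Emit:" as name([rows], argument=value, ...), one row to a line, values as JSON. step_arm: Moves the arm, as the interface text tells. Its arguments: {"type":"object","properties":{"increments":{"type":"array"},"fingers":{"type":"number"}},"required":["increments"]}

```bash
mkdir -p pics; cat > h.py <<'E'
import numpy as np, cv2
from cell import state, imaging, env, spot_in, mark_of
def cam(n):
    return imaging.read_camera(n)
def save(p,n): cv2.imwrite('pics/'+n+'.png', p['color'][:,:,::-1])
def ray(p,uv):
    K=np.array(p['intrinsics']);T=np.array(p['camera_from_world'])
    d=np.linalg.inv(K)@np.array([uv[0],uv[1],1.]); d=np.array([d[0],-d[1],-d[2]])
    R=T[:3,:3]; return -R.T@T[:3,3], R.T@d
def at_z(p,uv,z):
    o,d=ray(p,uv); return o+d*(z-o[2])/d[2]
def cloud(p):
    h,w=p['z_map'].shape; K=np.array(p['intrinsics']);T=np.array(p['camera_from_world'])
    v,u=np.mgrid[:h,:w]; z=p['z_map']
    c=np.stack([(u-K[0,2])/K[0,0]*z,-(v-K[1,2])/K[1,1]*z,-z],-1)
    return (c-T[:3,3])@T[:3,:3]
E
python3 - <<'E'
from h import *
s=state(); print(s['t'],s['eef_pos'],s['tcp_rot'],s['opening'])
zz=dict(pot=0,mark=8,squat_jar=90,grip_top=181,clay_pot=0,saucer=0,sieve=0,tamper=0,twine=0,sprayer=0,stand=0,carousel=21)
for n in ('top','scene'):
    p=cam(n); save(p,n+'0')
    for t,z in zz.items():
        for r in mark_of(n,t)[:4]: print(n,t,round(r['confidence'],2),np.round(r['uv']),np.round(at_z(p,r['uv'],z)))
E
```

```text
0.0 [ 248.38203107 -573.28905612  232.86207971] [-3.14050087e+00 -1.05678295e-04  4.08819862e-01] 0.9996904129096764
top pot 0.87 [183. 258.] [437. 300.   0.]
top pot 0.8 [195. 294.] [334. 260.   0.]
top pot 0.56 [215. 271.] [401. 207.   0.]
top mark 0.75 [280. 247.] [474.  20.   8.]
top mark 0.39 [388. 260.] [ 446. -288.    8.]
top squat_jar 0.67 [320. 193.] [618. -84.  90.]
top grip_top 0.56 [302. 169.] [661. -29. 181.]
top clay_pot 0.62 [389. 261.] [ 444. -293.    0.]
top saucer 0.7 [390. 202.] [ 615. -299.    0.]
top sieve 0.9 [164. 182.] [658. 370.   0.]
top tamper 0.81 [125. 243.] [473. 470.   0.]
top twine 0.72 [282. 247.] [474.  14.   0.]
top twine 0.56 [381. 160.] [ 743. -273.    0.]
top twine 0.29 [125. 243.] [473. 470.   0.]
top sprayer 0.87 [437. 195.] [ 640. -436.    0.]
top stand 0.83 [297. 187.] [654. -24.   0.]
top carousel 0.72 [297. 185.] [655. -24.  21.]
scene pot 0.62 [241. 208.] [ 419. -128.   -0.]
scene pot 0.61 [349. 224.] [402. 199.   0.]
scene pot 0.56 [382. 237.] [437. 299.  -0.]
scene mark 0.82 [280. 226.] [481.  15.   8.]
scene squat_jar 0.98 [227. 220.] [595. -93.  90.]
scene grip_top 0.77 [243. 208.] [650. -23. 181.]
scene grip_top 0.34 [190. 202.] [ 661. -157.  181.]
scene clay_pot 0.91 [192. 203.] [ 438. -282.    0.]
scene saucer 0.79 [163. 234.] [ 602. -293.    0.]
scene sieve 0.76 [394. 302.] [672. 365.   0.]
scene sieve 0.32 [112. 234.] [ 642. -436.    0.]
scene tamper 0.67 [441. 257.] [476. 460.   0.]
scene tamper 0.36 [163. 234.] [ 602. -295.    0.]
scene twine 0.77 [141. 268.] [ 746. -281.    0.]
scene sprayer 0.6 [114. 230.] [ 626. -438.   -0.]
scene stand 0.92 [247. 264.] [650. -22.   0.]
scene carousel 0.68 [246. 262.] [666. -18.  21.]
```

View pics/top0.png

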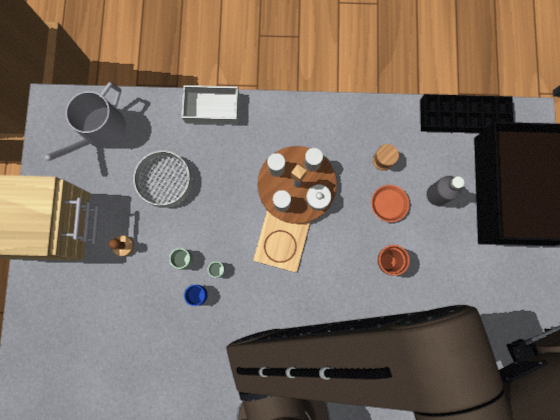

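View pics/scene0.png

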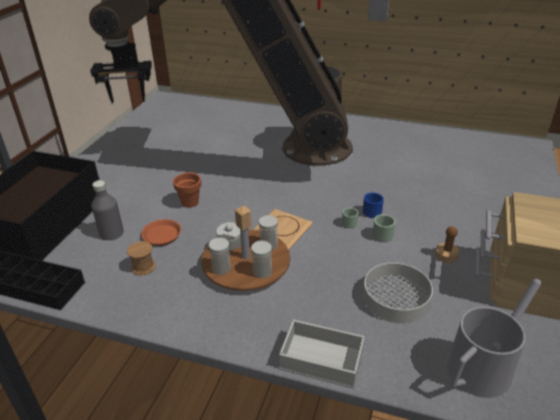

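The top view shows the larger celadon pot at (180,258), the small green look-alike at (216,270), the blue one at (195,295), the ring at (280,247), and the squat jar with its ball knob at (319,196). I'll refine these with depth.

```bash
python3 - <<'E'
from h import *
for n in ('top','scene'):
    p=cam(n);c=cloud(p);ok=p['z_map']>0
    def sel(xy,r,z0,z1):
        return c[ok&(np.hypot(c[...,0]-xy[0],c[...,1]-xy[1])<r)&(c[...,2]>z0)&(c[...,2]<z1)]
    for nm,xy,r,z0,z1 in (('pot',(437,300),45,42,62),('small',(402,200),40,25,62),('grip',(653,-24),35,165,190),('knob',(612,-88),40,78,100),('squatlid',(612,-88),45,66,78)):
        q=sel(xy,r,z0,z1)
        if len(q)<3: print(n,nm,len(q));continue
        h=q[:,:2].astype(np.float32); (a,b),rad=cv2.minEnclosingCircle(h)
        print(n,nm,len(q),np.round(q.mean(0),1),'mec',round(a,1),round(b,1),round(rad,1),'zmax',round(q[:,2].max(),1), cv2.minAreaRect(h) if nm=='grip' else '')
    for t in ('mark','stand','grip_top','squat_jar'): 
        z=dict(mark=8,stand=0,grip_top=181,squat_jar=90)[t]
        for r in mark_of(n,t)[:1]: print(n,t,np.round(at_z(p,r['uv'],z),1))
    # ring/board: board points by color
    m=ok&(np.hypot(c[...,0]-475,c[...,1]-20)<110)&(c[...,2]<14)&(p['color'][...,0].astype(int)-p['color'][...,2]>50)
    q=c[m&(np.hypot(c[...,0]-653,c[...,1]+24)>120)]; print(n,'board',len(q),cv2.minAreaRect(q[:,:2].astype(np.float32)))
    # jar lids
    q=c[ok&(np.hypot(c[...,0]-653,c[...,1]+24)<115)&(c[...,2]>105)&(c[...,2]<118)]
    _,lab,ctr=cv2.kmeans(q[:,:2].astype(np.float32),3,None,(3,50,.1),5,cv2.KMEANS_PP_CENTERS); print(n,'lids',np.round(ctr),np.bincount(lab.ravel()))
E
```

```text
top pot 120 [432.1 297.6  52.6] mec 432.1 297.2 29.3 zmax 60.9 
top small 78 [404.2 197.7  39.1] mec 404.9 197.7 22.9 zmax 47.2 
top grip 146 [653.9 -23.  179.3] mec 654.3 -23.1 19.1 zmax 184.8 ((655.1727294921875, -22.767215728759766), (29.9190731048584, 30.308815002441406), 54.97077178955078)
top knob 50 [611.9 -84.4  84.4] mec 608.6 -83.9 29.0 zmax 92.0 
top squatlid 404 [612.4 -83.2  72.4] mec 614.1 -82.9 34.7 zmax 78.0 
top mark [475.7  16.6   8. ]
top stand [651.9 -16.1   0. ]
top grip_top [662.  -25.1 181. ]
top squat_jar [618.1 -84.   90. ]
top board 1968 ((486.5907897949219, 19.360740661621094), (130.44482421875, 139.67037963867188), 76.39830017089844)
top lids [[595.  19.]
 [715. -65.]
 [698.  37.]] [248 241 240]
scene pot 194 [434.4 299.3  49.9] mec 433.3 298.3 33.1 zmax 58.3 
scene small 164 [406.6 199.5  35.4] mec 405.6 198.7 26.7 zmax 45.1 
scene grip 162 [662.1 -19.4 176.9] mec 657.2 -20.0 21.8 zmax 184.1 ((657.4004516601562, -22.072906494140625), (35.227622985839844, 32.4725341796875), 57.4345703125)
scene knob 44 [619.1 -80.8  83.8] mec 629.6 -86.0 22.0 zmax 91.2 
scene squatlid 281 [621.2 -81.4  72.4] mec 614.6 -83.2 36.4 zmax 77.9 
scene mark [485.   20.1   8. ]
scene stand [656.9 -23.   -0. ]
scene grip_top [649.1 -30.9 181. ]
scene squat_jar [603.4 -91.4  90. ]
scene board 833 ((479.7958679199219, 17.16484832763672), (140.75753784179688, 149.42507934570312), 76.72493743896484)
scene lids [[701.  37.]
 [600.  22.]
 [718. -61.]] [272 205 253]
```

Emit:
step_arm([
  {"slide": [0.272,-0.149,0],"roll": 0},
  {"slide": [0.272,-0.149,0],"roll": 0},
  {"slide": [0.272,-0.149,0],"roll": 0},
  {"slide": [0.272,-0.149,0],"roll": 0},
  {"slide": [0.272,-0.149,0],"roll": 0},
], fingers=1)

```text
t: 2.42
eef_pos: [439.9, -326.9, 233.7]
tcp_rot: [3.141, -0.0, 0.409]
ft_force: [0.8, -0.1, -0.5]
opening: 1.001
grip_force: 0.0
```

Emit:
step_arm([
  {"slide": [0.175,-0.249,0],"roll": 0},
  {"slide": [0.175,-0.249,0],"roll": 0},
  {"slide": [0.175,-0.249,0],"roll": 0},
  {"slide": [0.175,-0.249,0],"roll": 0},
  {"slide": [0.175,-0.249,0],"roll": 0},
])

```text
t: 3.05
eef_pos: [500.6, -28.5, 233.7]
tcp_rot: [3.141, -0.001, 0.409]
ft_force: [0.8, -0.3, 0.4]
opening: 1.002
grip_force: 0.0
```

Emit:
step_arm([
  {"slide": [0.068,-0.326,0],"roll": 0},
  {"slide": [0.068,-0.326,0],"roll": 0},
  {"slide": [0.068,-0.326,0],"roll": 0},
  {"slide": [0.068,-0.326,0],"roll": 0},
  {"slide": [0.068,-0.326,0],"roll": 0},
])

```text
t: 3.68
eef_pos: [436.8, 277.5, 233.7]
tcp_rot: [3.141, -0.001, 0.409]
ft_force: [0.5, 0.3, -0.3]
opening: 1.0
grip_force: 0.0
```

```bash
cat >> h.py <<'E'
def slide(x,y,z):
    from scipy.spatial.transform import Rotation as Ro
    s=state(); d=Ro.from_euler('xyz',s['tcp_rot']).inv().apply(np.array([x,y,z])-s['eef_pos'])
    print(np.round(s['eef_pos'],1),np.round(s['tcp_rot'],3),'slide m',np.round(d/1000,4))
E
python3 -c "
from h import *
slide(432.5,297.5,38)
p=cam('scene');save(p,'scene1')"
```

```text
[436.8 277.5 233.7] [ 3.141e+00 -1.000e-03  4.090e-01] slide m [ 0.0039 -0.0201  0.1957]
```

View pics/scene1.png

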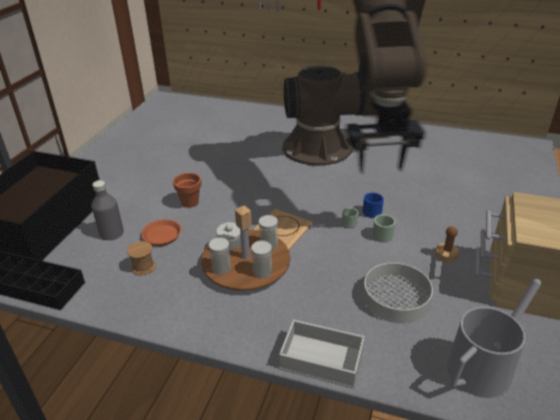

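The scene view has the open gripper near (390,150), above the celadon pot at (384,228), and nothing has been disturbed. Next I'll line up above the pot and lower partway.

Emit:
step_arm([
  {"slide": [0.004,-0.02,0.02],"roll": 0},
  {"slide": [0.004,-0.02,0.06],"roll": 0},
  {"slide": [0.004,-0.02,0.09],"roll": 0},
  {"slide": [0.004,-0.02,0.11],"roll": 0},
  {"slide": [0.004,-0.02,0.11],"roll": 0},
])

```text
t: 4.35
eef_pos: [432.7, 295.1, 122.4]
tcp_rot: [3.141, 0.002, 0.409]
ft_force: [0.1, 0.0, 0.3]
opening: 1.004
grip_force: 0.0
```

```bash
python3 -c "
from h import *
slide(432.5,297.5,38)
p=cam('scene');save(dict(color=cv2.resize(p['color'][120:280,300:480],None,fx=3,fy=3)),'s2')"
```

```text
[432.7 295.1 122.4] [3.141e+00 2.000e-03 4.090e-01] slide m [ 0.001  -0.0023  0.0844]
```

View pics/s2.png

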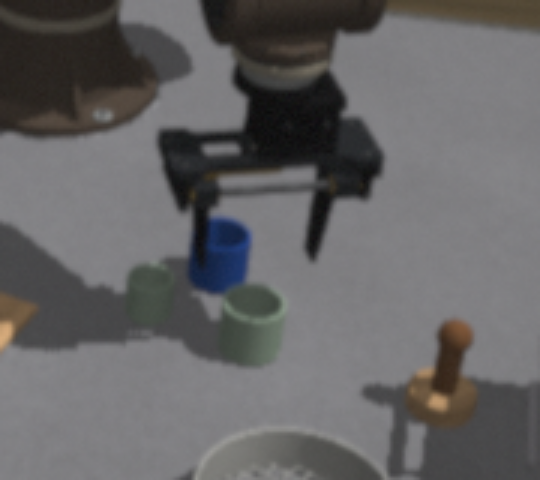

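The crop shows the fingertips at (200,262) and (312,257), straddling the pot at (253,325) with the neighbours clear, so I'll go down.

Emit:
step_arm([
  {"slide": [0.001,-0.002,0.03],"roll": 0},
  {"slide": [0.001,-0.002,0.06],"roll": 0},
  {"slide": [0.001,-0.002,0.08],"roll": 0},
  {"slide": [0.001,-0.002,0.085],"roll": 0},
  {"slide": [0.001,-0.002,0.085],"roll": 0},
])

```text
t: 5.03
eef_pos: [433.7, 297.8, 39.2]
tcp_rot: [3.142, -0.001, 0.409]
ft_force: [0.6, -0.5, 0.2]
opening: 1.002
grip_force: 0.0
```

Emit:
step_arm([
  {"slide": [0,0,0],"roll": 0},
  {"slide": [0,0,0],"roll": 0},
  {"slide": [0,0,0],"roll": 0},
  {"slide": [0,0,0],"roll": 0},
  {"slide": [0,0,0],"roll": 0},
], fingers=0.4)

```text
t: 5.65
eef_pos: [433.3, 297.7, 38.6]
tcp_rot: [-3.142, -0.0, 0.409]
ft_force: [-1.1, 1.1, 3.5]
opening: 0.614
grip_force: 30.0
```

Emit:
step_arm([
  {"slide": [0,0,-0.02],"roll": 0},
  {"slide": [0,0,-0.05],"roll": 0},
  {"slide": [0,0,-0.08],"roll": 0},
  {"slide": [0,0,-0.1],"roll": 0},
  {"slide": [0,0,-0.1],"roll": 0},
])

```text
t: 6.28
eef_pos: [433.6, 297.8, 139.3]
tcp_rot: [-3.142, -0.002, 0.409]
ft_force: [0.8, -0.4, -2.1]
opening: 0.615
grip_force: 30.0
```

```bash
python3 -c "
from h import *
slide(474.6,20.3,139); s=state(); print(s['opening'],s['grip_force'],s['ft_force'])"
```

```text
[433.6 297.8 139.3] [-3.142e+00 -2.000e-03  4.090e-01] slide m [-7.270e-02  2.709e-01  1.000e-04]
0.615463507767637 29.99936856329441 [ 0.7982176  -0.42181339 -2.08921595]
```

Emit:
step_arm([
  {"slide": [-0.012,0.045,0],"roll": 0.1},
  {"slide": [-0.028,0.105,0],"roll": 0.25},
  {"slide": [-0.044,0.163,0],"roll": 0.4},
  {"slide": [-0.059,0.22,0],"roll": 0.55},
  {"slide": [-0.068,0.255,0],"roll": 0.646},
])

```text
t: 6.9
eef_pos: [471.9, 34.2, 137.3]
tcp_rot: [3.141, 0.001, -0.243]
ft_force: [-0.2, 0.3, -1.5]
opening: 0.616
grip_force: 30.0
```

```bash
python3 - <<'E'
from h import *
slide(474.6,20.3,48.5)
p=cam('scene');save(p,'s3')
E
```

```text
[471.9  34.2 137.3] [ 3.141e+00  1.000e-03 -2.430e-01] slide m [0.0061 0.0128 0.0888]
```

View pics/s3.png

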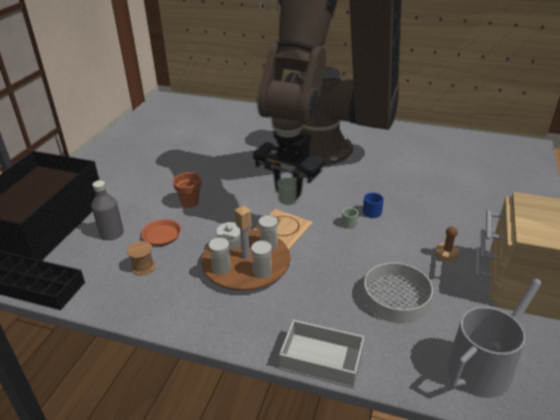

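The pot at (288,188) is held just above and beside the ring at (283,226). I'll move over the ring and lower it partway.

Emit:
step_arm([
  {"slide": [0.003,0.007,0],"roll": 0},
  {"slide": [0.006,0.013,0.02],"roll": 0},
  {"slide": [0.006,0.013,0.05],"roll": 0},
  {"slide": [0.006,0.013,0.07],"roll": 0},
  {"slide": [0.006,0.013,0.07],"roll": 0},
])

```text
t: 7.58
eef_pos: [474.0, 23.3, 67.0]
tcp_rot: [3.141, 0.003, -0.235]
ft_force: [-0.4, -0.4, -1.9]
opening: 0.614
grip_force: 30.0
```

```bash
python3 - <<'E'
from h import *
slide(474.6,20.3,47)
E
```

```text
[474.   23.3  67. ] [ 3.141e+00  3.000e-03 -2.350e-01] slide m [0.0013 0.0027 0.02  ]
```

Emit:
step_arm([
  {"slide": [0.001,0.003,0.008],"roll": 0},
  {"slide": [0.001,0.003,0.014],"roll": 0},
  {"slide": [0.001,0.003,0.018],"roll": 0},
  {"slide": [0.001,0.003,0.02],"roll": 0},
  {"slide": [0.001,0.003,0.02],"roll": 0},
])

```text
t: 8.2
eef_pos: [475.2, 19.4, 48.4]
tcp_rot: [3.142, -0.0, -0.237]
ft_force: [-0.8, 0.5, -1.9]
opening: 0.615
grip_force: 30.0
```

```bash
python3 - <<'E'
from h import *
slide(474.6,20.3,47)
p=cam('scene');c=cloud(p);m=(p['z_map']>0)&(np.hypot(c[...,0]-474,c[...,1]-20)<60)&(c[...,2]<90)
g=p['color'].astype(int)
save(dict(color=cv2.resize(p['color'][130:270,210:370],None,fx=4,fy=4)),'s4')
E
```

```text
[475.2  19.4  48.4] [ 3.142 -0.    -0.237] slide m [-0.0008 -0.0007  0.0014]
```

View pics/s4.png

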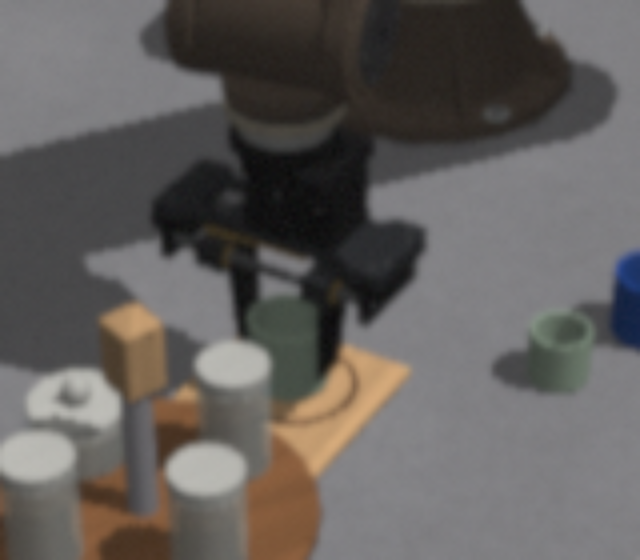

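The crop shows the pot at (287,350) inside the ring, whose right edge is near (357,385), and it is almost touching the board. I'll lower the last couple of mm, watch the force, then release.

Emit:
step_arm([
  {"slide": [0,0,0.001],"roll": 0},
  {"slide": [0,0,0.0015],"roll": 0},
  {"slide": [0,0,0.002],"roll": 0},
  {"slide": [0,0,0.002],"roll": 0},
])

```text
t: 8.75
eef_pos: [475.3, 19.4, 46.6]
tcp_rot: [3.142, -0.0, -0.237]
ft_force: [-0.9, -0.6, 1.3]
opening: 0.614
grip_force: 30.0
```

Emit:
step_arm([
  {"slide": [0,0,0],"roll": 0},
  {"slide": [0,0,0],"roll": 0},
  {"slide": [0,0,0],"roll": 0},
  {"slide": [0,0,0],"roll": 0},
], fingers=0.92)

```text
t: 9.25
eef_pos: [475.2, 19.4, 46.4]
tcp_rot: [3.142, -0.0, -0.237]
ft_force: [0.4, -0.4, -0.2]
opening: 0.909
grip_force: 0.0
```

Emit:
step_arm([
  {"slide": [0,0,-0.02],"roll": 0},
  {"slide": [0,0,-0.06],"roll": 0},
  {"slide": [0,0,-0.11],"roll": 0},
  {"slide": [0,0,-0.17],"roll": 0},
  {"slide": [0,0,-0.19],"roll": 0},
])

```text
t: 9.88
eef_pos: [475.9, 19.4, 239.7]
tcp_rot: [-3.141, -0.005, -0.237]
ft_force: [-0.7, -0.3, 0.1]
opening: 0.918
grip_force: 0.0
```

```bash
python3 - <<'E'
from h import *
slide(654.5,-23,237)
p=cam('scene');c=cloud(p);ok=p['z_map']>0
q=c[ok&(np.hypot(c[...,0]-475,c[...,1]-20)<45)&(c[...,2]>50)&(c[...,2]<70)]
print(len(q),q.mean(0),cv2.minEnclosingCircle(q[:,:2].astype(np.float32)),q[:,2].max())
save(dict(color=cv2.resize(p['color'][130:270,210:370],None,fx=4,fy=4)),'s5')
E
```

```text
[475.9  19.4 239.7] [-3.141 -0.005 -0.237] slide m [ 0.1836 -0.0007  0.0037]
184 [477.29491721  19.93006124  57.83772816] ((476.576904296875, 15.80016803741455), 33.605655670166016) 66.48428246514743
```

View pics/s5.png

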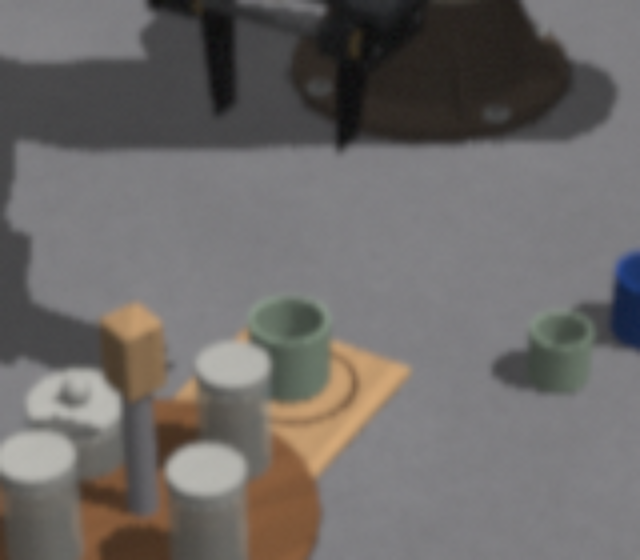

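The pot stands upright at (290,345) inside the ring, possibly a little towards the robot side. I'll measure the ring itself to check the offset.

```bash
python3 - <<'E'
from h import *
from scipy.optimize import least_squares
def ringfit(p,img):
    g=cv2.cvtColor(img,cv2.COLOR_BGR2GRAY).astype(np.float32)
    v,u=np.mgrid[:420,:560]
    P=np.array([at_z(p,(a,b),8.) for a,b in zip(u.ravel(),v.ravel())]).reshape(420,560,3)
    r=np.hypot(P[...,0]-475,P[...,1]-20)
    bg=cv2.morphologyEx(g,cv2.MORPH_CLOSE,np.ones((9,9)))
    w=np.clip(bg-g-15,0,None)*((r>33)&(r<56))
    w=w*(img[...,2].astype(int)-img[...,0]>25)
    m=w>0; f=least_squares(lambda q:(np.hypot(P[m][:,0]-q[0],P[m][:,1]-q[1])-45)*np.sqrt(w[m]),[475,20],loss='soft_l1')
    return m.sum(),np.round(f.x,1)
for n in ('top','scene'):
    p=cam(n); print(n,'start',ringfit(p,cv2.imread(f'pics/{n}0.png')))
    if n=='scene': print('now',ringfit(p,p['color'][:,:,::-1].copy()))
    for r in mark_of(n,'pot')[:4]: print(n,round(r['confidence'],2),np.round(at_z(p,r['uv'],8)))
    c=cloud(p)
    q=c[(p['z_map']>0)&(np.hypot(c[...,0]-475,c[...,1]-20)<50)&(c[...,2]>58)&(c[...,2]<67)]
    if len(q)>5: print(n,len(q),cv2.minEnclosingCircle(q[:,:2].astype(np.float32)))
E
```

```text
top start (np.int64(297), array([477.3,  21.7]))
top 0.83 [340. 260.   8.]
scene start (np.int64(135), array([474.7,  20.3]))
now (np.int64(92), array([474.3,  20.4]))
scene 0.92 [344. 252.   8.]
scene 0.83 [483.  21.   8.]
scene 0.56 [416. 187.   8.]
scene 96 ((474.8340759277344, 18.716760635375977), 32.32091522216797)
```

The pot is within about 3 mm of the ring's centre, so I'll move on to the wooden grip.

Emit:
step_arm([
  {"slide": [0.03,-0.001,0],"roll": -0.18},
  {"slide": [0.08,-0.001,0],"roll": -0.36},
  {"slide": [0.13,-0.001,0],"roll": -0.54},
  {"slide": [0.17,-0.001,0],"roll": -0.72},
  {"slide": [0.184,-0.001,0],"roll": -0.9},
])

```text
t: 10.75
eef_pos: [655.6, -23.5, 233.4]
tcp_rot: [-3.139, 0.002, 0.668]
ft_force: [-0.8, 0.3, 0.3]
opening: 0.921
grip_force: 0.0
```

Emit:
step_arm([
  {"slide": [0,0,0],"roll": -0.17},
  {"slide": [0,0,0],"roll": -0.295},
  {"slide": [0,0,0],"roll": -0.295},
  {"slide": [0,0,0],"roll": -0.295},
])

```text
t: 11.25
eef_pos: [654.1, -22.8, 235.4]
tcp_rot: [-3.14, 0.001, 0.955]
ft_force: [0.5, 0.0, -0.1]
opening: 0.921
grip_force: 0.0
```

```bash
python3 - <<'E'
from h import *
slide(654.5,-23,160)
p=cam('scene');save(dict(color=cv2.resize(p['color'][130:300,180:340],None,fx=3.5,fy=3.5)),'s6')
E
```

```text
[654.1 -22.8 235.4] [-3.14e+00  1.00e-03  9.55e-01] slide m [0.0001 0.0005 0.0754]
```

View pics/s6.png

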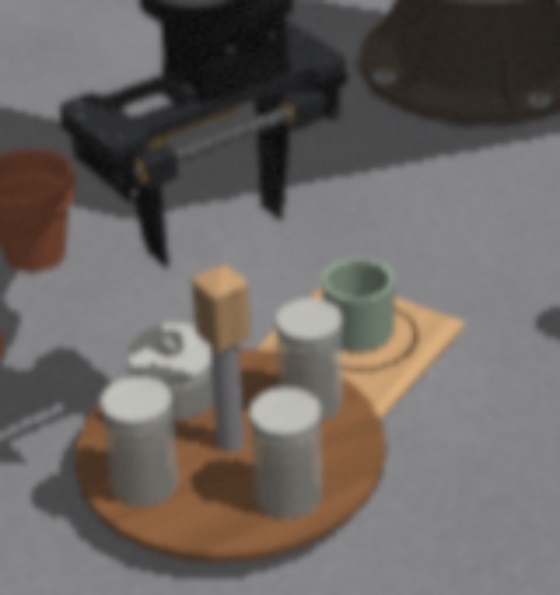

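The crop shows the fingertips at (158,260) and (277,213), straddling the grip top at (220,282) and square to it. I'll descend and close.

Emit:
step_arm([
  {"slide": [0,0,0.02],"roll": 0},
  {"slide": [0,0,0.045],"roll": 0},
  {"slide": [0,0,0.065],"roll": 0},
  {"slide": [0,0,0.075],"roll": 0},
  {"slide": [0,0,0.075],"roll": 0},
])

```text
t: 11.92
eef_pos: [654.2, -22.9, 161.0]
tcp_rot: [-3.141, 0.0, 0.957]
ft_force: [-0.4, 0.6, 0.0]
opening: 0.919
grip_force: 0.0
```

Emit:
step_arm([
  {"slide": [0,0,0],"roll": 0},
  {"slide": [0,0,0],"roll": 0},
  {"slide": [0,0,0],"roll": 0},
  {"slide": [0,0,0],"roll": 0},
  {"slide": [0,0,0],"roll": 0},
], fingers=0.1)

```text
t: 12.55
eef_pos: [654.3, -22.8, 161.5]
tcp_rot: [3.141, 0.0, 0.958]
ft_force: [0.0, -0.4, 0.0]
opening: 0.451
grip_force: 0.0
```

Emit:
step_arm([
  {"slide": [0,0,0],"roll": 0},
  {"slide": [0,0,0],"roll": 0},
  {"slide": [0,0,0],"roll": 0},
  {"slide": [0,0,0],"roll": 0},
])

```text
t: 13.05
eef_pos: [655.0, -23.3, 161.4]
tcp_rot: [3.14, -0.0, 0.958]
ft_force: [5.2, -2.0, -2.3]
opening: 0.316
grip_force: 30.0
```

Emit:
step_arm([
  {"slide": [0,0,0],"roll": 0.1},
  {"slide": [0,0,0],"roll": 0.24},
  {"slide": [0,0,0],"roll": 0.38},
  {"slide": [0,0,0],"roll": 0.52},
  {"slide": [0,0,0],"roll": 0.65},
])

```text
t: 13.68
eef_pos: [654.2, -22.3, 161.4]
tcp_rot: [-3.141, 0.0, 0.304]
ft_force: [-1.1, 4.3, 0.1]
opening: 0.314
grip_force: 30.0
```

Emit:
step_arm([
  {"slide": [0,0,0],"roll": 0.14},
  {"slide": [0,0,0],"roll": 0.28},
  {"slide": [0,0,0],"roll": 0.41},
  {"slide": [0,0,0],"roll": 0.5},
  {"slide": [0,0,0],"roll": 0.545},
])

```text
t: 14.3
eef_pos: [654.1, -21.2, 161.4]
tcp_rot: [-3.14, 0.001, -0.239]
ft_force: [-0.1, 10.7, 0.2]
opening: 0.314
grip_force: 30.0
```

Emit:
step_arm([
  {"slide": [0,0,0],"roll": 0},
  {"slide": [0,0,0],"roll": 0},
  {"slide": [0,0,0],"roll": 0},
])

```text
t: 14.68
eef_pos: [654.2, -21.2, 161.4]
tcp_rot: [-3.14, 0.001, -0.237]
ft_force: [0.1, 10.4, 0.7]
opening: 0.313
grip_force: 30.0
```

```bash
python3 - <<'E'
from h import *
p=cam('scene');c=cloud(p);ok=p['z_map']>0
q=c[ok&(np.hypot(c[...,0]-654.5,c[...,1]+23)<115)&(c[...,2]>106)&(c[...,2]<116)]
_,lab,ctr=cv2.kmeans(q[:,:2].astype(np.float32),3,None,(3,50,.1),5,cv2.KMEANS_PP_CENTERS);
d=ctr-[654.5,-23]
print(np.round(ctr),np.bincount(lab.ravel()),np.degrees(np.arctan2(d[:,1],d[:,0])),np.hypot(*d.T))
front=np.radians(166.4); lat=np.array([-np.sin(front),np.cos(front)])
q=c[ok&(np.hypot(c[...,0]-583,c[...,1]+6)<45)&(c[...,2]>66)&(c[...,2]<78)]
(x,y),r=cv2.minEnclosingCircle(q[:,:2].astype(np.float32)); print('squat',len(q),x,y,r,'lat',(np.array([x,y])-[654.5,-23])@lat)
q=c[ok&(np.hypot(c[...,0]-475,c[...,1]-20)<50)&(c[...,2]>58)&(c[...,2]<67)]
print('pot',cv2.minEnclosingCircle(q[:,:2].astype(np.float32)))
save(dict(color=cv2.resize(p['color'][130:300,180:340],None,fx=3.5,fy=3.5)),'s7')
E
```

```text
[[729. -37.]
 [677.  49.]
 [644. -92.]] [253 237 205] [-10.39927439  72.74799121 -99.08345048] [75.53575153 74.9859169  69.4528635 ]
squat 304 585.5420532226562 -4.5409111976623535 35.75856018066406 lat -1.7265971016477906
pot ((476.1109924316406, 20.23932456970215), 33.4212760925293)
```

View pics/s7.png

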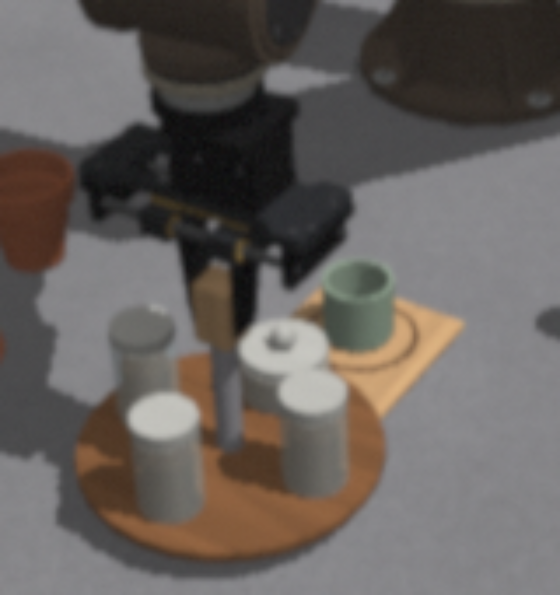

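The squat jar at (283,360) faces front in line with the pot, about 2 mm off sideways. The pot is still in the ring and the gripper is closed on the grip, so I'll hand in.

```bash
python3 -c "
from cell import env
print(env.job_done())"
```

```text
the job is handed in; nothing more can be done
None
```

The job is handed in at about 15 s of the 54 s allowed: the celadon pot stands in the ring (about 3 mm off centre), the squat jar faces front (about 2 mm off sideways), and the gripper is holding the wooden grip at 30 N; the hand-in returned no verdict.

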